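# Level the souvenir display shelf

### The job

Lay the spirit level flat on the white display shelf, flush along the front of its back lip and roughly midway along the clear length beside the knob, and let go of it; then turn the black levelling knob until the bubble is centred. Finally press straight down on top of the level, firmly but moderately (about 10 N), and finish while still holding that press, with the level still flush and the bubble still centred. Leave the other things on the counter where they are.

Things in the scene. Friction and masses are not known exactly. Their poses are not given: they have to be found in the camera images.
- level: spirit level: aluminium bar with black end caps, 180 long x 26 wide x 44 mm high, about 0.35 kg, lying on its flat base on the counter. Origin: centre of its underside; x along its length, y across, z up. In a window in the middle of its top is a yellow-green vial with a pale bubble 16 mm long; two black marks 10 mm either side of the middle frame it when centred. Top and sides are stiff.
- bubble (a joint): where the bubble stands in the vial: metres from the middle along the level's own x axis, 0 = centred, limits +-0.014. The bubble goes to the higher end, 4.5 mm for each 0.01 rad of slope, and takes about 1.5 s to settle.
- stand: display stand, fixed on the counter: a wooden plinth 140 (x) x 400 (y) x 12 mm under the white shelf. Origin: centre of the plinth's underside; x from its open front (robot side) to its back, y along its length, z up. The shelf pivots on a block 150 mm to +y and rests on the levelling screw 150 mm to -y; the screw end always starts low, by 3 to 7 mm.
- shelf: the white shelf: a flat deck 118 (x) x 380 (y) x 14 mm, its top 80 mm above the counter when level. Origin: on its pivot (150 mm to the stand's +y, 18 mm below the deck's top); axes like the stand's, but it tilts. Along its back (+x) edge runs a lip 12 mm thick that stands 12 mm above the deck.
- lip_mid (a point): point on the deck's top against the front face of the back lip, midway along the clear length beside the knob (stand x +53, y +50, z 80 mm when level). It moves with the shelf; its axes are the shelf's: x towards the lip, y along it away from the knob, z up from the deck.
- knob_grip (a point): middle of the levelling knob: black, round, fluted, 40 mm in diameter, 26 high, on an upright screw at the stand's -y end, always 122 mm above the counter, its underside 29 mm above the level deck. Clockwise from above raises this end of the shelf: 3 mm, 0.01 rad of slope, 4.5 mm of bubble per radian. Stays where left; stiff (0.2 N m); stops 2.6 rad either side of level.
- mug: blue ceramic mug, 80 mm wide, 90 high; a bystander. Origin: centre of its underside
- screwdriver: screwdriver lying on the counter; a bystander. Origin: on its axis
- globe: glass globe on a round wooden foot, 68 mm wide, 86 high; a bystander. Origin: centre of its underside
- lighthouse: white ceramic lighthouse figure, 52 mm wide, 116 high; a bystander. Origin: centre of its underside
- tin: blue and white tin, 72 mm wide, 70 high; a bystander. Origin: centre of its underside

How it is judged (in metres and radians):
On the way, in this order (a step that is already met when the one before it is completed fails the run):
1. the level lies flat on the shelf, flush against the lip, let go (x of level in the frame of lip_mid between -0.0165 and -0.0105 m and y of level in the frame of lip_mid between -0.05 and 0.05 m and z of level in the frame of lip_mid between -0.003 and 0.004 m and angle between the x axis of level and the y axis of lip_mid, either way round below 0.03 rad and angle between the z axis of level and the z axis of lip_mid, either way round below 0.03 rad and angle between level's own z axis and vertical below 0.3 rad and contact force between the fingers and level below 0.3 N), for 0.3 s.
2. the knob has been turned so that the bubble stands centred, the level untouched and flush (all of step 1 and value of joint bubble between -0.0025 and 0.0025 m and velocity of joint bubble between -0.002 and 0.002 m/s), for 0.4 s.
At the end, for the whole second after the job is handed in: The fingers press on the level with 3 to 40 N, the level on the deck with 6.5 to 45 N (weight included); the level is flat, within 3.5 mm and 0.03 rad of flush with the lip, its middle within 50 mm of lip_mid along it; the bubble is within 2.5 mm of centre (x of level in the frame of lip_mid between -0.0165 and -0.0105 m and y of level in the frame of lip_mid between -0.05 and 0.05 m and z of level in the frame of lip_mid between -0.003 and 0.004 m and angle between the x axis of level and the y axis of lip_mid, either way round below 0.03 rad and angle between the z axis of level and the z axis of lip_mid, either way round below 0.03 rad and angle between level's own z axis and vertical below 0.3 rad and value of joint bubble between -0.0025 and 0.0025 m and contact force between the fingers and level between 3 and 40 N and contact force between level and shelf_c0 between 6.5 and 45 N); the arm keeps its last pose, push and grip.
It fails at once if another thing on the counter is pushed more than 30 mm away (distance of any of mug, screwdriver, globe, lighthouse, tin from where it was at the start of the episode above 0.03 m).
It also fails if it takes over 72 s, if anything falls off the work surface, if the arm or the gripper's body presses on something with over 40 N, if the wrist force passes 120 N, or if a joint passes its speed limit or range.

### The arm

A 6-joint arm with a two-finger parallel gripper is mounted at the origin on the work surface. World frame = base frame: x ahead of the robot, y to its left, z up, the work surface at z = 0. Lengths are in m, angles in degrees, forces in N, time in s.
With the tool pointing down it reaches from about 0.4 to 0.925 m from the base axis. Payload 12.5 kg.
Tool frame: the origin (TCP) lies at the very end of the fingers, on their centre line; the grasp point (between the pads) lies 19 mm behind it; z points along the fingers, y is the line along which they close (so a half turn about z gives the same grasp; the last joint's range is limited). The gripper opens to 95 mm and grips with 3 to 60 N. Pads are 20 mm wide; open, the fingers measure 119 mm over their backs; the gripper's body (75 mm by 180 mm) begins 59 mm behind the grasp point.
Start: joints at [-6.05, 28.126, 89.318, -0, 62.55, -6.05], TCP at [0.625, 0, 0.215] pointing down, gripper open.
Joint ranges: [-177.58, 177.58], [-47.91, 125.51], [2.72, 160], [-65.01, 245.01], [3.68, 167.84], [-153.87, 153.87]. Speed limits (degrees/s): [127.2, 127.2, 159.86, 180, 180, 180].

### API

Orientations are given as a 3x3 rotation matrix whose columns are the frame's x, y, z axes.
In Python, from station import * gives the robot as it stands.
- The arm moves only by the shell command python3 -m handwheel 'ROWS' [FORCE]. ROWS is JSON, a list of rows, each a list of 7 numbers: the shift along the tool's x, y, z as a fraction of full scale, then the turn, a rotation vector about the tool's x, y, z as a fraction of full scale, then the closure, from 0 (fully open) to 1 (shut). A call has 1 to 12 rows; each row shifts and turns the commanded pose from where the row before left it, along the tool's axes as they then stand; what a row does not reach is not made up. Full scale, the value 1, is 20 mm for a shift and 8 degrees for a turn. A row lasts 1/10 s, in which the tool goes at most 50 mm and 8.59 degrees, less where a joint would pass 70% of its speed; a pose out of reach is approached as far as the arm can. A call with a number of a shift or a turn outside -1 to 1 is refused whole. A call with a gripper value outside its range is refused whole. The fingers move at their own pace and stop on an object; FORCE is the grip in N (left out, the last holds). Time passes only in rows, so rows that do not move let the fingers close. It gives the time, the measured TCP pose, the force, the opening and the grip force at its end, in the units of the state.
- state(): the state, without advancing time (a new reading comes with each control period).
- capture(name): name is "scene" or "side" or "wrist"; returns the picture (384x512x3 uint8, red, green, blue); there is no depth.
- camera_info(name): a dict with "camera_matrix" (3x3 intrinsics, pixels), "T" (4x4, takes a point from camera to world coordinates); the wrist camera has in their place "hand_eye" (4x4, takes a point from camera to tool coordinates, whose origin is the TCP and whose axes are the flange's). Camera axes: x right, y up, looking along -z (the intrinsics and any distortion apply to the point x, -y, -z); pixel columns grow to the right and rows downward; lengths in m; the calibration is good to about 2 mm. The wrist camera is an equidistant fisheye: a pixel r from the principal point sees the ray r / f radians off the axis. A picture is of the moment at which its call begins: read the wrist's pose just before it. camera_info takes no time and is no camera call.
- finish_job(): hands the job in; it is judged then, once.
The state is a dict: "clock": time; "joint_pos": joint angles; "dq": joint speeds; "joint_efforts": joint torques, N m; "tcp_pos": TCP position; "ee_rot": TCP orientation; "wrist_force": force on the tool from outside, world axes, zero at the start; "wrist_torque": the same for the moment, N m; "finger_gap": finger opening in m; "gripper_force": force on a finger pad.
Only numpy, scipy, OpenCV 4.12 (cv2) and the standard library are available. Lean on these libraries where they do the work, as an engineer would, in place of code of your own. Each camera call takes 0.05 s, during which the arm holds its last target. There are 200 camera calls.

## Working session

There is one attempt and no reset: what is moved stays moved. The work goes in short steps, Python scripts to look and compute and a shell command to move; the robot and the scene stay as the last step left them, time stands still between calls to the robot, and variables do not carry over. Pictures are saved under pics/ and viewed, at most 10 in all, crops included, and the job is handed in when it is done.

```bash
mkdir -p pics; ls; cat > h.py <<'E'
from station import *
import numpy as np, cv2
def save(n,f):
    im=capture(n); cv2.imwrite('pics/'+f,im[:,:,::-1]); return im
def ray(n,u,v):
    c=camera_info(n);K=np.array(c['camera_matrix']);T=np.array(c['T'])
    d=c.get('distortion')
    p=np.linalg.solve(K,[u,v,1]); 
    return T[:3,3],T[:3,:3]@np.array([p[0],-p[1],-1])
def onz(n,u,v,z):
    o,d=ray(n,u,v); return o+d*(z-o[2])/d[2]
def proj(n,P):
    c=camera_info(n);K=np.array(c['camera_matrix']);T=np.array(c['T'])
    q=np.linalg.inv(T)@np.append(P,1); p=K@[q[0],-q[1],-q[2]]; return p[:2]/p[2]
def tri(a,b): # list of (name,u,v)
    A=0;B=0
    for n,u,v in (a,b):
        o,d=ray(n,u,v);d=d/np.linalg.norm(d);M=np.eye(3)-np.outer(d,d);A=A+M;B=B+M@o
    return np.linalg.solve(A,B)
E
python3 - <<'E'
from h import *
a=save('scene','a.png');b=save('side','b.png')
for n in('scene','side','wrist'):print(n,camera_info(n))
cv2.imwrite('pics/ab.png',np.vstack([cv2.resize(a,(512,384)),])[:,:,::-1])
s=state();print(s)
E
```

```text
pics
scene {'camera_matrix': array([[375.13493883,   0.        , 259.82392762],
       [  0.        , 375.13493883, 193.21327199],
       [  0.        ,   0.        ,   1.        ]]), 'T': array([[ 0.76867316, -0.36800971,  0.52317342,  1.02778569],
       [ 0.63949463,  0.42460268, -0.64090497, -0.56093635],
       [ 0.01371842,  0.82721304,  0.56172092,  0.64007993],
       [ 0.        ,  0.        ,  0.        ,  1.        ]])}
side {'camera_matrix': array([[349.86839584,   0.        , 254.35272802],
       [  0.        , 349.86839584, 190.04359605],
       [  0.        ,   0.        ,   1.        ]]), 'T': array([[ 0.94443814,  0.24799997, -0.2157142 ,  0.35423915],
       [-0.32839614,  0.7396627 , -0.58741388, -0.45201893],
       [ 0.01387712,  0.62561579,  0.78000789,  0.7472405 ],
       [ 0.        ,  0.        ,  0.        ,  1.        ]])}
wrist {'camera_matrix': array([[297.31863964,   0.        , 254.56779751],
       [  0.        , 297.31863964, 197.4436492 ],
       [  0.        ,   0.        ,   1.        ]]), 'hand_eye': array([[-9.96511741e-04,  9.71280547e-01,  2.
[... 418 characters left out ...]
e+01, -6.04880177e+00]), 'dq': array([-0.00423698, -0.07884812, -0.02726599, -0.00344538, -0.07996214,
       -0.06354498]), 'joint_efforts': array([ 2.47082615e-03, -6.13621187e+01, -2.58604574e+01,  6.93451893e-02,
        4.70101309e-02, -2.07912552e-05]), 'tcp_pos': array([6.24786396e-01, 3.19515027e-05, 2.14111573e-01]), 'ee_rot': array([[ 4.69702136e-05,  9.99999502e-01, -9.97291764e-04],
       [ 9.99999994e-01, -4.68679811e-05,  1.02533244e-04],
       [ 1.02486452e-04, -9.97296573e-04, -9.99999497e-01]]), 'wrist_force': array([0.12303177, 1.1178924 , 1.31905279]), 'wrist_torque': array([-0.04546316, -0.01424077,  0.00739238]), 'gripper_force': 0.0, 'finger_gap': 0.09555997580703304}
```

View pics/a.png

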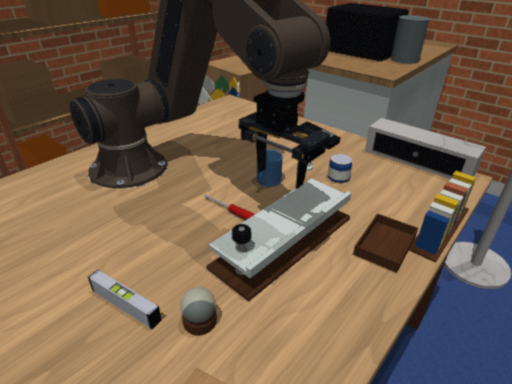

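View pics/b.png

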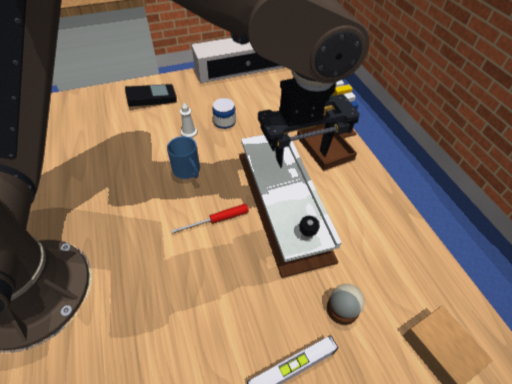

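The scene view shows the level at (90–160, 272–325), knob at (241, 234), shelf (212–352, 182–270), globe (199, 310). The side view shows the knob at (309, 226), the level at (250–337, 340–384), partly cut off. I'll zoom in for corners.

```bash
python3 - <<'E'
import cv2,numpy as np
a=cv2.imread('pics/a.png');b=cv2.imread('pics/b.png')
def grid(im,x0,y0,x1,y1,s,st=20):
    c=cv2.resize(im[y0:y1,x0:x1],None,fx=s,fy=s,interpolation=cv2.INTER_CUBIC)
    for x in range((x0//st+1)*st,x1,st):
        cv2.line(c,((x-x0)*s,0),((x-x0)*s,8),(0,0,255),1);cv2.putText(c,str(x),((x-x0)*s,18),0,.35,(0,0,255),1)
    for y in range((y0//st+1)*st,y1,st):
        cv2.line(c,(0,(y-y0)*s),(8,(y-y0)*s),(0,0,255),1);cv2.putText(c,str(y),(8,(y-y0)*s+4),0,.35,(0,0,255),1)
    return c
cv2.imwrite('pics/c.png',np.hstack([grid(a,205,172,360,297,4)[:,:,:],])) # 620x500
l=grid(b,240,130,345,280,4)
r=grid(a,85,262,180,337,4); r=np.vstack([r,np.zeros((600-r.shape[0],r.shape[1],3),np.uint8)])
q=grid(b,245,330,340,384,4); r[320:320+q.shape[0],:q.shape[1]]=q
cv2.imwrite('pics/d.png',np.hstack([l,r]))
print(np.hstack([l,r]).shape)
E
```

```text
(600, 800, 3)
```

View pics/c.png

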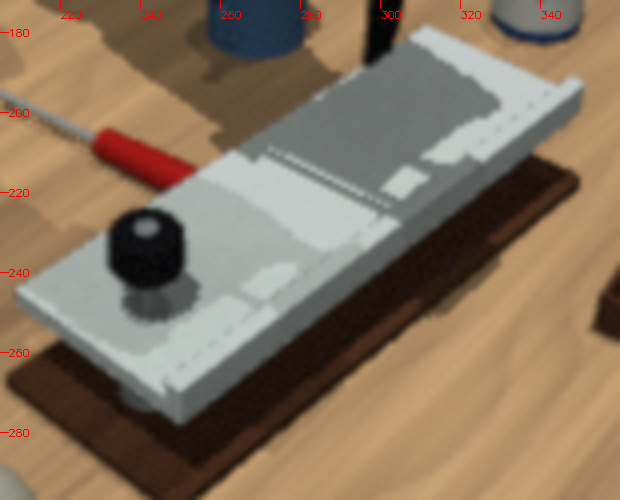

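View pics/d.png

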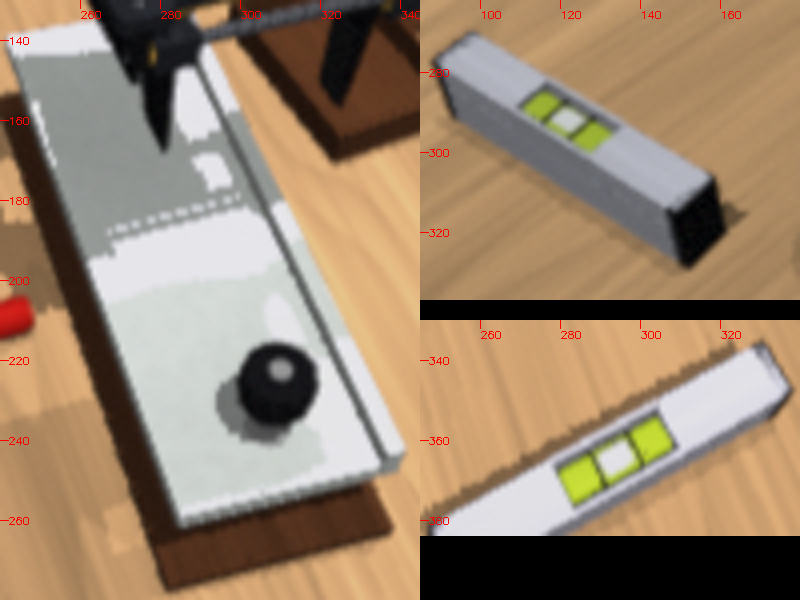

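The crops give corner pixels for shelf, plinth, knob and level in both views (for example knob scene (241.5, 234), side (309.5, 226); level window scene (122, 292), side (294, 364)). I'll fit the poses to these.

```bash
cat > fit.py <<'E'
from h import *
from scipy.optimize import least_squares
R=lambda a:np.array([[np.cos(a),-np.sin(a),0],[np.sin(a),np.cos(a),0],[0,0,1]])
def shelf(x,y,a,t,P): # P in stand coordinates when level; tilt about pivot (y=.15,z=.062), -y end low by t rad
    P=np.array(P)-[0,.15,.062]; c,s=np.cos(t),np.sin(t)
    P=np.array([P[0],c*P[1]-s*P[2],s*P[1]+c*P[2]])+[0,.15,.062]
    return R(a)@P+[x,y,0]
obs=[('p',-.07,-.2,.012,'scene',207,267.5),('p',.07,.2,.012,'scene',349.5,217.7),('p',-.07,-.2,.012,'side',280.8,275),('p',.07,-.2,.012,'side',337.5,263),
('s',-.059,-.19,.08,'scene',209.5,245),('s',-.059,.19,.08,'scene',311.3,178.7),('s',.065,-.19,.092,'scene',250,270.7),('s',.065,.19,.092,'scene',350.5,193.3),
('s',-.059,-.19,.08,'side',285,259.3),('s',.065,-.19,.092,'side',341,243.8),('s',-.059,.19,.08,'side',242,143),
('k',0,-.15,.122,'scene',241.5,234),('k',0,-.15,.122,'side',309.5,226)]
def f(p):
    r=[]
    for k,X,Y,Z,n,u,v in obs:
        if k=='s':Q=shelf(*p[:4],(X+p[4],Y,Z))
        elif k=='p':Q=R(p[2])@[X,Y,Z]+[p[0],p[1],0]
        else:Q=R(p[2])@[X+p[5],Y,Z]+[p[0],p[1],0]
        r+=list(proj(n,Q)-[u,v])
    return r
if __name__=='__main__':
    o=least_squares(f,[.85,0,-.1,.015,0,0],loss='soft_l1');print('stand x y yaw tilt dxs dxk',o.x.round(4));print(np.array(f(o.x)).reshape(-1,2).round(1))
    p=o.x;print('lip_mid',shelf(*p[:4],(.053+p[4],.05,.08)),'knob',R(p[2])@[p[5],-.15,.122]+[p[0],p[1],0],'deg',np.degrees(p[2]))
    lo=[(-.09,-.013,.044,'scene',88.7,277.5),(-.09,.013,.044,'scene',98.7,270.2),(.09,.013,.044,'scene',158.5,306.2),(.09,-.013,.044,'scene',146.2,314),(.09,-.013,0,'scene',152,328.7),(0,0,.044,'scene',122,292.3),
    (.09,.013,.044,'side',330.5,335.5),(.09,-.013,.044,'side',337.5,346.2),(0,0,.044,'side',294.2,364.2)]
    g=lambda q:np.concatenate([proj(n,R(q[2])@[X,Y,Z]+[q[0],q[1],0])-[u,v] for X,Y,Z,n,u,v in lo])
    o=least_squares(g,[.5,-.3,-.2]);print('level',o.x.round(4),np.degrees(o.x[2]));print(o.fun.reshape(-1,2).round(1))
    print('globe',onz('scene',199,318,.02),onz('side',345,305,.043),'sd',onz('side',245,210,.015),onz('side',174,231,.01))
E
python3 fit.py
```

```text
stand x y yaw tilt dxs dxk [ 0.6162  0.0414 -0.0659  0.0288 -0.0008  0.0023]
[[-2.3 -3.5]
 [ 0.4 -2.7]
 [ 0.6  1.6]
 [ 1.2 -1. ]
 [-0.4  0.3]
 [ 0.8 -1.1]
 [-1.8 -0.9]
 [-0.2 -2. ]
 [ 1.5  0.4]
 [-0.   0.1]
 [ 0.9 -5. ]
 [-0.4 -2.3]
 [ 0.7 -1.2]]
lip_mid [0.67155106 0.08733557 0.07711059] knob [ 0.60859589 -0.10846863  0.122     ] deg -3.7733366729105704
level [ 0.4844 -0.3352  0.133 ] 7.618547773441345
[[-1.2 -1.3]
 [-1.  -1.5]
 [-0.1 -1.1]
 [ 2.4  0.4]
 [-0.   0.1]
 [-0.5 -2.2]
 [ 0.8 -0.5]
 [ 1.6  1.6]
 [ 0.7  0.1]]
globe [ 0.6395391  -0.26832171  0.02      ] [ 0.62599132 -0.26605774  0.043     ] sd [0.5124495  0.04507825 0.015     ] [0.32822302 0.04403242 0.01      ]
```

```bash
python3 -m handwheel '[[-1,-0.42,0,0,0,0,0],[-1,-0.42,0,0,0,0,0],[-1,-0.42,0,0,0,0,0],[-1,-0.42,0,0,0,0,0],[-1,-0.42,0,0,0,0,0],[-1,-0.42,0,0,0,0,0],[-1,-0.42,0,0,0,0,0],[-1,-0.42,0,0,0,0,0],[-1,-0.42,0,0,0,0,0],[-1,-0.42,0,0,0,0,0],[-1,-0.42,0,0,0,0,0],[-1,-0.42,0,0,0,0,0]]' 30
python3 -m handwheel '[[-0.95,-0.4,0,0,0,0,0],[-0.95,-0.4,0,0,0,0,0],[-0.95,-0.4,0,0,0,0,0],[-0.95,-0.4,0,0,0,0,0],[-0.95,-0.4,0,0,0,0,0],[0,0,0,0,0,0.936,0],[0,0,0,0,0,0.936,0],[0,0,0,0,0,0.936,0],[0,0,0,0,0,0.936,0],[0,0,0,0,0,0.936,0],[0,0,0,0,0,0.936,0],[0,0,0,0,0,0.936,0]]'
python3 -m handwheel '[[0,0,0,0,0,0.936,0],[0,0,0,0,0,0.936,0],[0,0,0,0,0,0.936,0],[0,0,0,0,0,0.936,0],[0,0,0.8,0,0,0,0],[0,0,0.8,0,0,0,0],[0,0,0.8,0,0,0,0],[0,0,0.8,0,0,0,0],[0,0,0,0,0,0,0],[0,0,0,0,0,0,0]]'
cat >> h.py <<'E'
def wray(u,v,s):
    c=camera_info('wrist');K=np.array(c['camera_matrix']);H=np.array(c['hand_eye'])
    x,y=(u-K[0,2])/K[0,0],(v-K[1,2])/K[1,1];r=np.hypot(x,y)+1e-12
    d=np.array([x/r*np.sin(r),-y/r*np.sin(r),-np.cos(r)])
    Rt=np.array(s['ee_rot']);return Rt@H[:3,3]+s['tcp_pos'],Rt@H[:3,:3]@d
def wonz(u,v,s,z):
    o,d=wray(u,v,s);return o+d*(z-o[2])/d[2]
def wproj(P,s):
    c=camera_info('wrist');K=np.array(c['camera_matrix']);H=np.array(c['hand_eye'])
    q=np.array(s['ee_rot']).T@(np.array(P)-s['tcp_pos']);q=H[:3,:3].T@(q-H[:3,3])
    x,y,z=q[0],-q[1],-q[2];r=np.hypot(x,y);t=np.arctan2(r,z)
    return K[:2,2]+K[0,0]*t*np.array([x,y])/r
E
python3 - <<'E'
from h import *
import json
s=state();json.dump({k:np.array(s[k]).tolist() for k in('tcp_pos','ee_rot')},open('s1.json','w'))
im=save('wrist','w1.png');print(s['tcp_pos'],s['ee_rot'].round(4))
E
```

```text
clock: 1.3
tcp_pos: [0.5237, -0.2407, 0.2144]
ee_rot: [[0.0, 1.0, -0.0], [1.0, -0.0, 0.0], [0.0, -0.0, -1.0]]
wrist_force: [-0.1, -0.0, 0.4]
finger_gap: 0.0951
gripper_force: 0.0
clock: 2.5
tcp_pos: [0.4841, -0.3349, 0.2143]
ee_rot: [[0.796, 0.606, -0.0], [0.606, -0.796, 0.0], [-0.0, -0.001, -1.0]]
wrist_force: [-0.2, 0.2, 0.4]
finger_gap: 0.095
gripper_force: 0.0
clock: 3.5
tcp_pos: [0.4842, -0.335, 0.1507]
ee_rot: [[0.991, 0.133, -0.0], [0.133, -0.991, 0.0], [-0.0, -0.0, -1.0]]
wrist_force: [-0.5, 0.6, 0.1]
finger_gap: 0.0953
gripper_force: 0.0
[ 0.48423358 -0.33499977  0.15074189] [[ 9.911e-01  1.328e-01 -3.000e-04]
 [ 1.328e-01 -9.911e-01  4.000e-04]
 [-3.000e-04 -4.000e-04 -1.000e+00]]
```

View pics/w1.png

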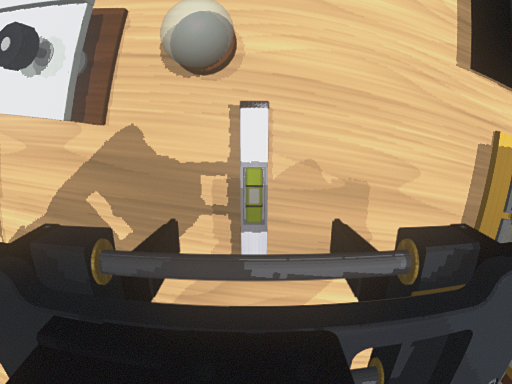

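The wrist view shows the level upright at columns 241–268, window centre (254, 195), end cap at (254, 103), with the knob at (18, 46) and the globe at (199, 36).

```bash
python3 - <<'E'
from h import *
import json
s={k:np.array(v) for k,v in json.load(open('s1.json')).items()}
for u,v in((254.2,195),(254.5,103),(241,150),(268,150),(241,230),(267.5,230)):
    P=wonz(u,v,s,.044);print((u,v),P.round(4),(s['ee_rot'].T@(P-s['tcp_pos'])).round(4))
print('knob top',wonz(13,46,s,.135),'globe',wonz(200,40,s,.043),wproj([.4844,-.335,.044],s))
E
```

```text
(254.2, 195) [ 0.4851 -0.3341  0.044 ] [ 0.001  -0.0008  0.1067]
(254.5, 103) [ 0.5715 -0.3229  0.044 ] [ 0.0881 -0.0004  0.1067]
(241, 150) [ 0.5263 -0.3162  0.044 ] [ 0.0442 -0.013   0.1067]
(268, 150) [ 0.5296 -0.3411  0.044 ] [0.0442 0.0121 0.1067]
(241, 230) [ 0.448  -0.3258  0.044 ] [-0.0346 -0.0139  0.1068]
(267.5, 230) [ 0.4515 -0.3518  0.044 ] [-0.0346  0.0124  0.1067]
knob top [ 0.60434878 -0.12123223  0.135     ] globe [ 0.62724312 -0.26361865  0.043     ] [255.0795982  195.85584437]
```

```bash
python3 -m handwheel '[[0,-0.04,0.93,0,0,0,0],[0,0,0.93,0,0,0,0],[0,0,0.93,0,0,0,0],[0,0,0.93,0,0,0,0],[0,0,0.93,0,0,0,0],[0,0,0.93,0,0,0,0],[0,0,0.93,0,0,0,0],[0,0,0,0,0,0,0],[0,0,0,0,0,0,0]]' 25
python3 -m handwheel '[[0,0,0,0,0,0,1],[0,0,0,0,0,0,1],[0,0,0,0,0,0,1],[0,0,0,0,0,0,1],[0,0,0,0,0,0,1],[0,0,0,0,0,0,1],[0,0,0,0,0,0,1],[0,0,0,0,0,0,1]]'
python3 -m handwheel '[[0,0,-0.5,0,0,0,1],[0,0,-1,0,0,0,1],[0,0,-1,0,0,0,1],[0,0,-1,0,0,0,1],[0,0,-1,0,0,0,1],[0,0,-1,0,0,0,1],[0,0,-1,0,0,0,1],[0,0,-1,0,0,0,1],[0,0,-0.5,0,0,0,1],[0,0,0,0,0,0,1],[0,0,0,0,0,0,1]]'
```

```text
clock: 4.45
tcp_pos: [0.4845, -0.3345, 0.0213]
ee_rot: [[0.991, 0.133, 0.001], [0.133, -0.991, -0.0], [0.001, 0.001, -1.0]]
wrist_force: [0.6, 0.1, 0.6]
finger_gap: 0.095
gripper_force: 0.0
clock: 5.25
tcp_pos: [0.4841, -0.3342, 0.0204]
ee_rot: [[0.991, 0.133, 0.0], [0.133, -0.991, 0.0], [0.0, -0.0, -1.0]]
wrist_force: [0.3, -0.0, 0.3]
finger_gap: 0.0365
gripper_force: 0.0
clock: 6.35
tcp_pos: [0.4838, -0.3339, 0.1798]
ee_rot: [[0.991, 0.133, -0.001], [0.133, -0.991, 0.001], [-0.001, -0.001, -1.0]]
wrist_force: [-0.9, 0.3, -4.0]
finger_gap: 0.0258
gripper_force: 25.0
```

The fingers were still closing when the lift began, so the grip may be high. I'll check the overlap before carrying.

```bash
python3 - <<'E'
from h import *
b=save('scene','e.png');p=proj('scene',[.484,-.334,.17]);print(p)
u,v=p.astype(int);c=b[max(v-60,0):v+60,max(u-70,0):u+70]
c=cv2.resize(c,None,fx=4,fy=4)
w=save('wrist','w2.png')
cv2.imwrite('pics/f.png',np.vstack([c[:,:,::-1]]));print(max(u-70,0),max(v-60,0))
E
```

```text
[108.83988276 243.14894165]
38 183
```

View pics/f.png

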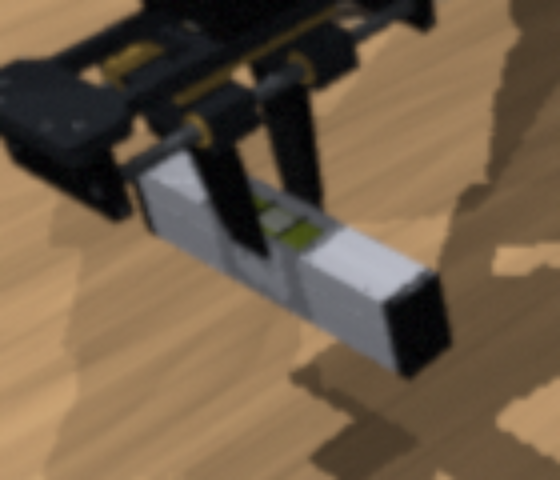

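The level is held level, the fingers a short way down its sides; window at (275, 220) in the crop. I'll work out the height of the underside from the end corners (scene (140, 277.5) and (134.2, 258)).

```bash
python3 - <<'E'
from h import *
a=np.radians(7.6);c=np.array([.4838,-.3339]);u=np.array([np.cos(a),np.sin(a)]);w=np.array([-u[1],u[0]])
P=c+.09*u-.013*w
for z in(.13,.14,.15,.16,.17,.18,.19):print(z,proj('scene',[*P,z]).round(1))
E
```

```text
0.13 [141.6 282.6]
0.14 [140.7 278.7]
0.15 [139.7 274.7]
0.16 [138.8 270.6]
0.17 [137.8 266.5]
0.18 [136.8 262.3]
0.19 [135.8 258. ]
```

Underside ≈ 0.144, so only ~8 mm of overlap. I'll set it down and regrip properly.

```bash
python3 -m handwheel '[[0,0,0.9,0,0,0,1],[0,0,0.9,0,0,0,1],[0,0,0.9,0,0,0,1],[0,0,0.9,0,0,0,1],[0,0,0.9,0,0,0,1],[0,0,0.9,0,0,0,1],[0,0,0.9,0,0,0,1],[0,0,0.5,0,0,0,1],[0,0,0.2,0,0,0,1],[0,0,0.1,0,0,0,1],[0,0,0,0,0,0,1],[0,0,0,0,0,0,1]]'
python3 -m handwheel '[[0,0,0,0,0,0,0.5],[0,0,0,0,0,0,0.5],[0,0,0,0,0,0,0.5],[0,0,0,0,0,0,0.5],[0,0,0.45,0,0,0,0.5],[0,0,0.45,0,0,0,0.5],[0,0,0,0,0,0,0.5],[0,0,0,0,0,0,0.5]]'
python3 -m handwheel '[[0,0,0,0,0,0,1],[0,0,0,0,0,0,1],[0,0,0,0,0,0,1],[0,0,0,0,0,0,1],[0,0,0,0,0,0,1],[0,0,0,0,0,0,1],[0,0,0,0,0,0,1],[0,0,0,0,0,0,1]]'
```

```text
clock: 7.65
tcp_pos: [0.4844, -0.3344, 0.0391]
ee_rot: [[0.991, 0.133, 0.001], [0.133, -0.991, -0.001], [0.001, 0.001, -1.0]]
wrist_force: [-0.3, -1.5, -3.4]
finger_gap: 0.0254
gripper_force: 25.0
clock: 8.45
tcp_pos: [0.4839, -0.334, 0.0199]
ee_rot: [[0.991, 0.133, -0.001], [0.133, -0.991, 0.001], [-0.001, -0.001, -1.0]]
wrist_force: [0.3, -0.2, 0.3]
finger_gap: 0.0476
gripper_force: 0.0
clock: 9.25
tcp_pos: [0.4842, -0.3344, 0.0207]
ee_rot: [[0.991, 0.133, 0.0], [0.133, -0.991, -0.0], [0.0, 0.0, -1.0]]
wrist_force: [0.6, -1.9, 3.8]
finger_gap: 0.0256
gripper_force: 25.0
```

```bash
python3 -m handwheel '[[0,0,-0.3,0,0,0,1],[0,0,-0.9,0,0,0,1],[0,0,-1,0,0,0,1],[0,0,-1,0,0,0,1],[0,0,-1,0,0,0,1],[0,0,-1,0,0,0,1],[0,0,-1,0,0,0,1],[0,0,-1,0,0,0,1],[0,0,-0.8,0,0,0,1],[0,0,0,0,0,-0.5,1],[0,0,0,0,0,-0.9,1]]'
python3 -m handwheel '[[0,0,0,0,0,-0.9,1],[0,0,0,0,0,-0.9,1],[0,0,0,0,0,-0.9,1],[0,0,0,0,0,-0.9,1],[0,0,0,0,0,-0.9,1],[0,0,0,0,0,-0.9,1],[0,0,0,0,0,-0.9,1],[0,0,0,0,0,-0.9,1],[0,0,0,0,0,-0.9,1],[0,0,0,0,0,-0.33,1],[0.5,0.16,0,0,0,0,1]]'
python3 -m handwheel '[[0.9,0.284,0,0,0,0,1],[0.9,0.284,0,0,0,0,1],[0.9,0.284,0,0,0,0,1],[0.9,0.284,0,0,0,0,1],[0.9,0.284,0,0,0,0,1],[0.9,0.284,0,0,0,0,1],[0.9,0.284,0,0,0,0,1],[0.9,0.284,0,0,0,0,1],[0.9,0.284,0,0,0,0,1],[0.9,0.284,0,0,0,0,1],[0.9,0.284,0,0,0,0,1],[0.9,0.284,0,0,0,0,1]]'
python3 -m handwheel '[[0.9,0.284,0,0,0,0,1],[0.9,0.284,0,0,0,0,1],[0.9,0.284,0,0,0,0,1],[0.9,0.284,0,0,0,0,1],[0.9,0.284,0,0,0,0,1],[0.9,0.284,0,0,0,0,1],[0.9,0.284,0,0,0,0,1],[0.9,0.284,0,0,0,0,1],[0.9,0.284,0,0,0,0,1],[0.9,0.284,0,0,0,0,1],[0.9,0.284,0,0,0,0,1],[0.3,0,0,0,0,0,1]]'
python3 -m handwheel '[[0,0,0,0,0,0,1],[0,0,0,0,0,0,1],[0,0,0,0,0,0,1]]'
python3 - <<'E'
from h import *
import json
s=state();json.dump({k:np.array(s[k]).tolist() for k in('tcp_pos','ee_rot')},open('s3.json','w'))
w=save('wrist','w3.png');b=save('side','g.png');a=save('scene','g2.png');print(s['ee_rot'].round(4))
cv2.imwrite('pics/w3s.png',np.hstack([cv2.resize(w[:,:,::-1],(800,600))]))
E
```

```text
clock: 10.35
tcp_pos: [0.4838, -0.3338, 0.1808]
ee_rot: [[0.945, 0.326, -0.0], [0.326, -0.945, 0.0], [-0.0, -0.0, -1.0]]
wrist_force: [-0.2, 0.7, -4.0]
finger_gap: 0.0257
gripper_force: 25.0
clock: 11.45
tcp_pos: [0.4874, -0.3244, 0.1801]
ee_rot: [[0.066, 0.998, -0.001], [0.998, -0.066, 0.001], [0.001, -0.001, -1.0]]
wrist_force: [-0.1, 0.2, -4.0]
finger_gap: 0.0256
gripper_force: 25.0
clock: 12.65
tcp_pos: [0.5698, -0.1116, 0.1803]
ee_rot: [[0.067, 0.998, -0.001], [0.998, -0.067, 0.0], [0.0, -0.001, -1.0]]
wrist_force: [0.0, 0.6, -3.1]
finger_gap: 0.0257
gripper_force: 25.0
clock: 13.85
tcp_pos: [0.6463, 0.0882, 0.1803]
ee_rot: [[0.064, 0.998, 0.0], [0.998, -0.064, 0.0], [0.0, 0.0, -1.0]]
wrist_force: [-0.6, -0.1, -3.6]
finger_gap: 0.0256
gripper_force: 25.0
clock: 14.15
tcp_pos: [0.6455, 0.0855, 0.1805]
ee_rot: [[0.066, 0.998, -0.0], [0.998, -0.066, -0.0], [-0.0, -0.0, -1.0]]
wrist_force: [-0.5, 0.2, -4.0]
finger_gap: 0.026
gripper_force: 25.0
[[ 6.570e-02  9.978e-01 -0.000e+00]
 [ 9.978e-01 -6.570e-02 -2.000e-04]
 [-2.000e-04 -0.000e+00 -1.000e+00]]
```

View pics/w3s.png

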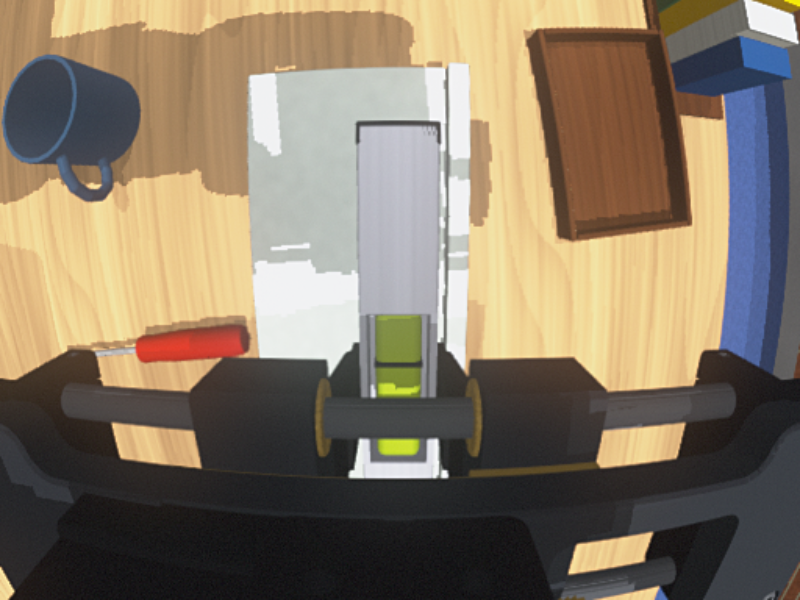

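The wrist view (×1.5625) shows the held level parallel to the shelf. The shelf's front edge runs (250, 73)–(259, 358), its far back corner is (469, 63), and the lip's front face is at x ≈ 446 (y 80) to ≈ 449 (y 340).

```bash
python3 - <<'E'
from h import *
import json
s={k:np.array(v) for k,v in json.load(open('s3.json')).items()}
for n,u,v,z in(('front+y',250,73,.0808),('front',254,230,.079),('front',259,358,.0775),('lipback+y',469,63,.0928),('lipback',469,250,.091),('lipfront top+y',448,66,.0928),('lipfront top',450,200,.0915),('liptop',450,340,.09)):
    P=wonz(u/1.5625,v/1.5625,s,z);print(n,P.round(4),(s['ee_rot'].T@(P-s['tcp_pos'])).round(4))
E
```

```text
front+y [0.567  0.2367 0.0808] [ 0.1457 -0.0882  0.0997]
front [0.5622 0.1401 0.079 ] [ 0.049  -0.0867  0.1015]
front [0.5539 0.0584 0.0775] [-0.033  -0.0896  0.103 ]
lipback+y [0.6948 0.2271 0.0928] [0.1445 0.0399 0.0877]
lipback [0.6882 0.1199 0.091 ] [0.0372 0.0404 0.0895]
lipfront top+y [0.6828 0.2255 0.0928] [0.1422 0.028  0.0877]
lipfront top [0.6788 0.1487 0.0915] [0.0653 0.0291 0.089 ]
liptop [0.6752 0.0671 0.09  ] [-0.0164  0.0309  0.0905]
```

```bash
python3 -m handwheel '[[0.25,0.35,0.3,0,0.12,0,1],[0,0,0.8,0,0,0,1],[0,0,0.8,0,0,0,1],[0,0,0.8,0,0,0,1],[0,0,0.6,0,0,0,1],[0,0,0.3,0,0,0,1],[0,0,0.15,0,0,0,1],[0,0,0,0,0,0,1],[0,0,0,0,0,0,1]]'
python3 -m handwheel '[[0,0,0.05,0,0,0,1],[0,0,0.05,0,0,0,1],[0,0,0,0,0,0,1]]'
python3 -m handwheel '[[0,0,0.05,0,0,0,1],[0,0,0.05,0,0,0,1],[0,0,0,0,0,0,1]]'
```

```text
clock: 15.2
tcp_pos: [0.6533, 0.0919, 0.106]
ee_rot: [[0.065, 0.998, 0.002], [0.998, -0.065, 0.017], [0.017, 0.001, -1.0]]
wrist_force: [0.4, 0.4, -4.4]
finger_gap: 0.0255
gripper_force: 25.0
clock: 15.5
tcp_pos: [0.653, 0.092, 0.1036]
ee_rot: [[0.065, 0.998, 0.001], [0.998, -0.065, 0.017], [0.017, 0.0, -1.0]]
wrist_force: [-0.5, 0.1, -3.4]
finger_gap: 0.0258
gripper_force: 25.0
clock: 15.8
tcp_pos: [0.6529, 0.092, 0.1013]
ee_rot: [[0.065, 0.998, 0.001], [0.998, -0.065, 0.017], [0.017, -0.0, -1.0]]
wrist_force: [0.1, -0.0, -3.0]
finger_gap: 0.0257
gripper_force: 25.0
```

```bash
python3 -m handwheel '[[0,0,0.05,0,0,0,1],[0,0,0.03,0,0,0,1],[0,0,0,0,0,0,1]]'
python3 -m handwheel '[[0,0,0.05,0,0,0,1],[0,0,0,0,0,0,1]]'
```

```text
clock: 16.1
tcp_pos: [0.653, 0.092, 0.0998]
ee_rot: [[0.065, 0.998, 0.001], [0.998, -0.065, 0.017], [0.017, -0.0, -1.0]]
wrist_force: [-0.2, -0.7, -3.9]
finger_gap: 0.026
gripper_force: 25.0
clock: 16.3
tcp_pos: [0.6531, 0.092, 0.0992]
ee_rot: [[0.065, 0.998, 0.002], [0.998, -0.065, 0.017], [0.017, 0.0, -1.0]]
wrist_force: [0.4, 0.7, -0.3]
finger_gap: 0.026
gripper_force: 25.0
```

Contact with the deck. Now I'll slide towards the lip.

```bash
python3 -m handwheel '[[0,0.08,0,0,0,0,1],[0,0.08,0,0,0,0,1],[0,0.08,0,0,0,0,1],[0,0.05,0,0,0,0,1]]'
python3 -m handwheel '[[0,0.05,0,0,0,0,1],[0,0,0,0,0,0,1]]'
python3 -m handwheel '[[0,0.05,0,0,0,0,1],[0,0,0,0,0,0,1]]'
```

```text
clock: 16.7
tcp_pos: [0.6587, 0.0917, 0.0991]
ee_rot: [[0.065, 0.998, 0.001], [0.998, -0.065, 0.017], [0.017, -0.001, -1.0]]
wrist_force: [-6.6, -0.4, 4.8]
finger_gap: 0.0257
gripper_force: 25.0
clock: 16.9
tcp_pos: [0.6597, 0.0916, 0.0991]
ee_rot: [[0.065, 0.998, 0.001], [0.998, -0.065, 0.017], [0.017, -0.0, -1.0]]
wrist_force: [-4.8, -0.3, 4.6]
finger_gap: 0.026
gripper_force: 25.0
clock: 17.1
tcp_pos: [0.6607, 0.0915, 0.0991]
ee_rot: [[0.065, 0.998, 0.001], [0.998, -0.065, 0.017], [0.017, -0.0, -1.0]]
wrist_force: [-5.1, -0.4, 5.5]
finger_gap: 0.0258
gripper_force: 25.0
```

```bash
python3 -m handwheel '[[0,0.04,0,0,0,0,1],[0,0,0,0,0,0,1]]'
python3 -m handwheel '[[0,0.04,0,0,0,0,1],[0,0,0,0,0,0,1]]'
python3 -m handwheel '[[0,0.03,0,0,0,0,1],[0,0,0,0,0,0,1]]'
```

```text
clock: 17.3
tcp_pos: [0.661, 0.0915, 0.0991]
ee_rot: [[0.065, 0.998, -0.0], [0.998, -0.065, 0.017], [0.017, -0.001, -1.0]]
wrist_force: [-8.5, -1.0, 7.1]
finger_gap: 0.026
gripper_force: 25.0
clock: 17.5
tcp_pos: [0.661, 0.0915, 0.0991]
ee_rot: [[0.064, 0.998, -0.002], [0.998, -0.064, 0.017], [0.016, -0.003, -1.0]]
wrist_force: [-12.3, 0.0, 10.2]
finger_gap: 0.0257
gripper_force: 25.0
clock: 17.7
tcp_pos: [0.6611, 0.0914, 0.0992]
ee_rot: [[0.064, 0.998, -0.003], [0.998, -0.064, 0.017], [0.016, -0.004, -1.0]]
wrist_force: [-14.1, -0.2, 11.2]
finger_gap: 0.0259
gripper_force: 25.0
```

```bash
python3 -m handwheel '[[0,-0.06,-0.02,0,0,0,1],[0,0,0,0,0,0,1]]'
python3 -m handwheel '[[0,0,0,0,0,0,0.45],[0,0,0,0,0,0,0.45],[0,0,0,0,0,0,0.45],[0,0,0,0,0,0,0.45],[0,0,0,0,0,0,0.45]]'
python3 - <<'E'
from h import *
import json
s=state();json.dump({k:np.array(s[k]).tolist() for k in('tcp_pos','ee_rot')},open('s4.json','w'))
w=save('wrist','w4.png');a=save('scene','i.png');print(s['tcp_pos'],s['clock'])
c=cv2.resize(w[20:256,150:330],None,fx=2.5,fy=2.5)[:,:,::-1]
d=cv2.resize(a[170:300,205:360],(350,294))[:,:,::-1]; d=np.vstack([d,np.zeros((590-294,350,3),np.uint8)])
cv2.imwrite('pics/j.png',np.hstack([c,d]))
E
```

```text
clock: 17.9
tcp_pos: [0.661, 0.0915, 0.0991]
ee_rot: [[0.065, 0.998, -0.001], [0.998, -0.065, 0.017], [0.017, -0.002, -1.0]]
wrist_force: [-8.6, 0.1, 3.2]
finger_gap: 0.026
gripper_force: 25.0
clock: 18.4
tcp_pos: [0.662, 0.0914, 0.0992]
ee_rot: [[0.065, 0.998, 0.002], [0.998, -0.065, 0.017], [0.017, 0.0, -1.0]]
wrist_force: [-0.9, -0.2, 0.2]
finger_gap: 0.0515
gripper_force: 0.0
[0.66198135 0.09139077 0.09924949] 18.4
```

View pics/j.png

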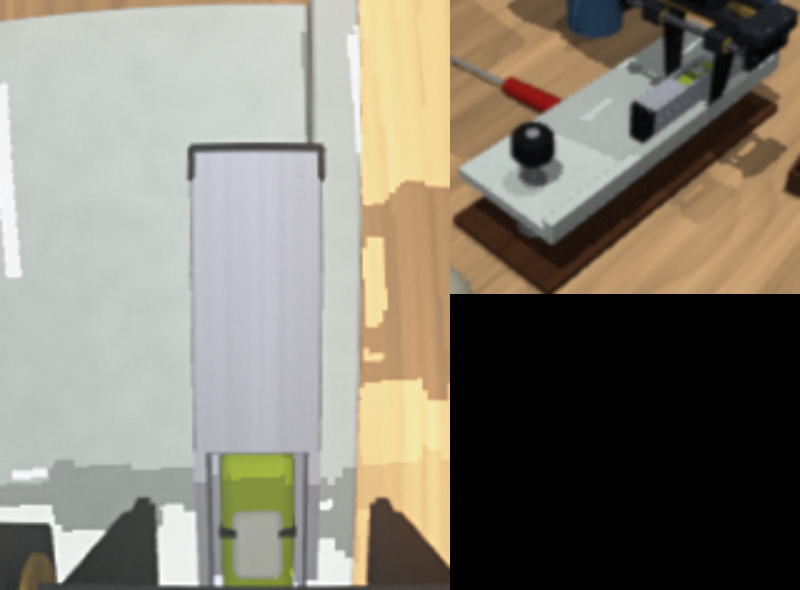

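The level sits flush, free of the fingers, and the bubble is clearly towards the far (+y) end, about 6 mm, so roughly 1.35 rad clockwise is needed. I'll go to the knob and pre-turn anticlockwise so the camera faces the level at the end.

```bash
python3 -m handwheel '[[0,0,-0.5,0,0,0,0.3],[0,0,-0.9,0,0,0,0],[0,0,-1,0,0,0,0],[0,0,-1,0,0,0,0],[0,0,0,0,-0.12,0,0],[-0.84,-0.17,0,0,0,0,0],[-0.84,-0.17,0,0,0,0,0],[-0.84,-0.17,0,0,0,0,0],[-0.84,-0.17,0,0,0,0,0],[-0.84,-0.17,0,0,0,0,0],[-0.84,-0.17,0,0,0,0,0]]'
python3 -m handwheel '[[-0.84,-0.17,0,0,0,0,0],[-0.84,-0.17,0,0,0,0,0],[-0.84,-0.17,0,0,0,0,0],[-0.84,-0.17,0,0,0,0,0],[-0.84,-0.17,0,0,0,0,0],[-0.84,-0.17,0,0,0,0,0],[0,0,0,0,0,0,0],[0,0,0,0,0,0,0]]'
python3 - <<'E'
from h import *
s=state();w=save('wrist','w5.png');print(s['tcp_pos'],s['ee_rot'].round(3),s['joint_pos'].round(1))
for p in ([.608,-.108,.135],[.662,.0915,.122],[.661+.012*.065,.0915+.012,.122],[.661-.012*.065,.0915-.012,.122]):print(wproj(p,s))
cv2.imwrite('pics/k.png',cv2.resize(w[0:384,150:360],None,fx=1.56,fy=1.56)[:,:,::-1])
u,v=wproj([.662,.0915,.122],s).astype(int);c=cv2.resize(w[v-30:v+30,u-20:u+20],None,fx=10,fy=10)[:,:,::-1];k=cv2.imread('pics/k.png');k=k[:599];c=c[:k.shape[0]]
c=np.vstack([c,np.zeros((max(0,k.shape[0]-c.shape[0]),c.shape[1],3),np.uint8)])
cv2.imwrite('pics/k.png',np.hstack([k,c]));print(k.shape)
E
```

```text
clock: 19.6
tcp_pos: [0.6343, -0.0107, 0.1672]
ee_rot: [[0.066, 0.998, -0.0], [0.998, -0.066, -0.0], [-0.0, -0.0, -1.0]]
wrist_force: [0.4, 0.4, 0.9]
finger_gap: 0.0951
gripper_force: 0.0
clock: 20.4
tcp_pos: [0.6078, -0.1087, 0.1673]
ee_rot: [[0.066, 0.998, 0.0], [0.998, -0.066, 0.0], [0.0, 0.0, -1.0]]
wrist_force: [0.1, 0.4, 0.4]
finger_gap: 0.095
gripper_force: 0.0
[ 0.60782988 -0.10871975  0.16726478] [[ 0.066  0.998  0.   ]
 [ 0.998 -0.066  0.   ]
 [ 0.     0.    -1.   ]] [-16.3  30.3  93.4   0.   56.2 -12.5]
[254.79979344 219.64788506]
[306.92301694 -39.41323881]
[304.91925974 -50.97368603]
[306.37520128 -27.34937882]
(599, 328, 3)
```

View pics/k.png

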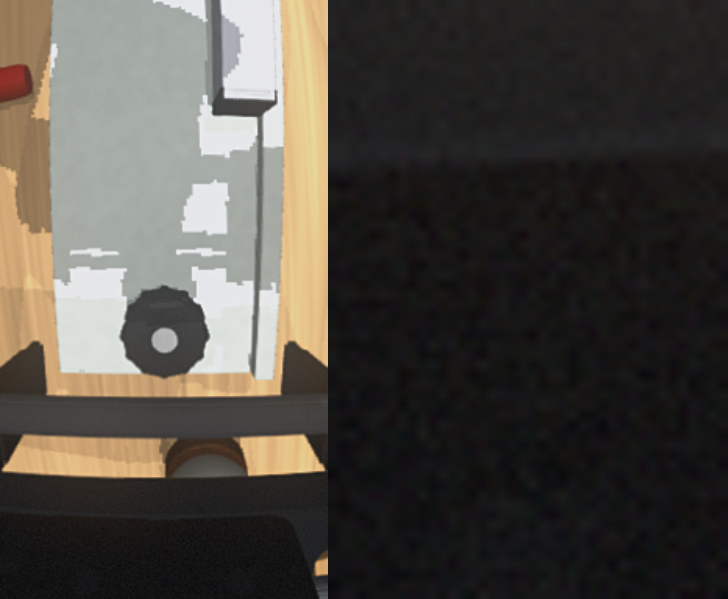

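The knob is under the fingers (predicted (254.8, 219.6), seen ≈ (255.8, 218)), and the level is against the lip, but its window is out of view from here. I'll read the bubble numerically from the previous wrist image.

```bash
cat > bub.py <<'E'
from h import *
def prof(im,s,c,a,z,r=range(-26,27)):
    # c: window centre xy, a: level axis yaw; sample lines along the level
    u=np.array([np.cos(a),np.sin(a)]);w=np.array([-u[1],u[0]])
    for k in r:
        row=[]
        for off in (-.0065,-.004,0,.004,.0065):
            px=wproj([*(c+u*k*1e-3+w*off),z],s).astype(np.float32)
            p=cv2.getRectSubPix(im,(1,1),(float(px[0]),float(px[1])))[0,0]; row.append('%3d,%3d,%3d'%tuple(p))
        print(k,px.round(0),' | '.join(row))
E
python3 - <<'E'
from bub import *
import json
s={k:np.array(v) for k,v in json.load(open('s4.json')).items()}
im=cv2.imread('pics/w4.png')[:,:,::-1].copy()
prof(im,s,np.array([.661,.0915]),np.arctan2(.998,.065),.120,range(-8,28))
E
```

```text
-8 [241. 263.]  76, 78, 77 |  77, 77, 77 |  77, 80, 79 |  77, 79, 80 |  77, 80, 80
-7 [241. 262.]  74, 76, 75 |  75, 77, 76 |  75, 77, 77 |  75, 78, 77 |  73, 77, 76
-6 [241. 260.]  76, 78, 76 |  75, 78, 77 |  76, 78, 77 |  75, 77, 76 |  74, 78, 79
-5 [241. 258.]  74, 75, 74 |  73, 74, 73 |  74, 76, 75 |  74, 76, 75 |  74, 76, 76
-4 [241. 257.]  70, 71, 71 |  69, 71, 71 |  70, 72, 72 |  70, 72, 72 |  70, 73, 74
-3 [241. 255.]  68, 69, 64 |  68, 71, 68 |  68, 70, 67 |  68, 72, 68 |  67, 69, 68
-2 [241. 253.] 109,121, 51 | 118,131, 55 | 119,132, 55 | 119,132, 59 | 111,124, 55
-1 [241. 252.] 119,132, 49 | 134,148, 69 | 131,146, 68 | 132,145, 67 | 122,137, 53
0 [241. 250.] 118,132, 49 | 161,165,146 | 153,154,147 | 149,151,139 | 120,135, 54
1 [241. 248.] 122,136, 47 | 160,160,154 | 164,166,156 | 163,163,157 | 122,137, 54
2 [241. 247.] 119,133, 48 | 162,163,155 | 165,167,157 | 163,164,155 | 121,136, 51
3 [241. 245.] 119,132, 50 | 162,162,153 | 164,167,157 | 163,165,155 | 122,138, 53
4 [241. 243.] 120,134, 49 | 161,162,154 | 166,166,157 | 162,164,155 | 121,136, 52
5 [241. 242.] 121,134, 52 
[... 1177 characters left out ...]
,147, 63 | 132,146, 63 | 124,137, 61
20 [241. 215.] 123,134, 58 | 133,146, 61 | 134,148, 64 | 133,147, 64 | 125,138, 62
21 [241. 213.] 138,153, 58 | 132,146, 62 | 131,145, 62 | 131,145, 62 | 124,138, 61
22 [240. 212.] 146,162, 59 | 133,147, 63 | 132,146, 63 | 142,159, 65 | 129,144, 63
23 [240. 210.] 147,163, 63 | 161,179, 65 | 161,180, 66 | 161,180, 66 | 139,155, 62
24 [240. 208.] 145,161, 60 | 163,180, 67 | 161,180, 65 | 160,179, 67 | 146,163, 64
25 [240. 206.] 145,160, 60 | 163,181, 67 | 160,179, 65 | 161,179, 65 | 145,162, 62
26 [240. 204.] 144,160, 63 | 159,176, 65 | 156,176, 64 | 156,175, 66 | 145,161, 65
27 [240. 202.] 126,138, 58 | 152,170, 62 | 151,169, 65 | 151,168, 63 | 140,156, 65
```

Bubble spans −0.5 to +15 mm with the mark at 10, so it stands at +7.2 mm. That is 1.6 rad ≈ 91° clockwise.

```bash
python3 -m handwheel '[[0,0,1,0,0,0,0],[0,0,1,0,0,0,0],[0,0,1,0,0,0,0],[0,0,0,0,0,0,0],[0,0,0,0,0,0,1],[0,0,0,0,0,0,1],[0,0,0,0,0,0,1],[0,0,0,0,0,0,1],[0,0,0,0,0,0,1],[0,0,0,0,0,0,1],[0,0,0,0,0,0,1],[0,0,0,0,0,0,1]]' 40
python3 -m handwheel '[[0,0,0,0,0,0,1],[0,0,0,0,0,0,1],[0,0,0,0,0,0,1],[0,0,0,0,0,0,1]]'
```

```text
clock: 21.65
tcp_pos: [0.6083, -0.1083, 0.1073]
ee_rot: [[0.065, 0.998, 0.001], [0.998, -0.065, -0.0], [-0.0, 0.001, -1.0]]
wrist_force: [1.1, -0.0, 0.6]
finger_gap: 0.0394
gripper_force: 40.0
clock: 22.05
tcp_pos: [0.6082, -0.1083, 0.1073]
ee_rot: [[0.065, 0.998, 0.001], [0.998, -0.065, -0.0], [-0.0, 0.001, -1.0]]
wrist_force: [3.8, -1.0, -0.8]
finger_gap: 0.0394
gripper_force: 40.0
```

```bash
python3 -m handwheel '[[0,0,0,0,0,0.5,1],[0,0,0,0,0,1,1],[0,0,0,0,0,1,1],[0,0,0,0,0,1,1],[0,0,0,0,0,1,1],[0,0,0,0,0,1,1],[0,0,0,0,0,1,1],[0,0,0,0,0,1,1],[0,0,0,0,0,1,1],[0,0,0,0,0,1,1],[0,0,0,0,0,1,1],[0,0,0,0,0,0.9,1]]'
python3 -m handwheel '[[0,0,0,0,0,0,1],[0,0,0,0,0,0,1],[0,0,0,0,0,0,1]]'
python3 -m handwheel '[[0,0,0,0,0,0,0],[0,0,0,0,0,0,0],[0,0,0,0,0,0,0],[0,0,0,0,0,0,0],[0,0,0,0,0,0,0],[0,0,-0.5,0,0,0,0],[0,0,-1,0,0,0,0],[0,0,-1,0,0,0,0],[0,0,-0.5,0,0,0,0]]'
```

```text
clock: 23.25
tcp_pos: [0.6075, -0.1076, 0.1073]
ee_rot: [[0.996, -0.091, -0.001], [-0.091, -0.996, 0.001], [-0.001, -0.001, -1.0]]
wrist_force: [1.2, 4.4, 2.3]
finger_gap: 0.0394
gripper_force: 40.0
clock: 23.55
tcp_pos: [0.6076, -0.1076, 0.1073]
ee_rot: [[0.997, -0.082, -0.001], [-0.082, -0.997, 0.001], [-0.001, -0.001, -1.0]]
wrist_force: [0.1, 6.8, 3.0]
finger_gap: 0.0396
gripper_force: 40.0
clock: 24.45
tcp_pos: [0.6085, -0.1084, 0.1695]
ee_rot: [[0.996, -0.086, 0.003], [-0.086, -0.996, -0.001], [0.003, 0.001, -1.0]]
wrist_force: [-0.4, -0.8, 1.4]
finger_gap: 0.0948
gripper_force: 0.0
```

```bash
python3 -m handwheel '[[0,0,0,0,0,-0.95,0],[0,0,0,0,0,-0.95,0],[0,0,0,0,0,-0.95,0],[0,0,0,0,0,-0.95,0],[0,0,0,0,0,-0.95,0],[0,0,0,0,0,-0.95,0],[0,0,0,0,0,-0.95,0],[0,0,0,0,0,-0.95,0],[0,0,0,0,0,-0.95,0],[0,0,0,0,0,-0.95,0],[0,0,0,0,0,-0.95,0],[0,0,0,0,0,-0.95,0]]'
python3 -m handwheel '[[1,0.255,0,0,0,0,0],[1,0.255,0,0,0,0,0],[1,0.255,0,0,0,0,0],[1,0.255,0,0,0,0,0],[1,0.255,0,0,0,0,0],[1,0.255,0,0,0,0,0],[1,0.255,0,0,0,0,0],[1,0.255,0,0,0,0,0],[0,0,0,0,0,0,0],[0,0,0,0,0,0,0]]'
python3 - <<'E'
from bub import *
s=state();im=save('wrist','w6.png');print(s['tcp_pos'],s['ee_rot'].round(3))
prof(im,s,np.array([.661,.0915]),np.arctan2(.998,.065),.1225,range(-24,25))
E
```

```text
clock: 25.65
tcp_pos: [0.6078, -0.1082, 0.1674]
ee_rot: [[0.059, 0.998, -0.0], [0.998, -0.059, -0.0], [-0.0, -0.0, -1.0]]
wrist_force: [-0.1, -0.3, -0.6]
finger_gap: 0.0953
gripper_force: 0.0
clock: 26.65
tcp_pos: [0.6588, 0.0488, 0.1672]
ee_rot: [[0.064, 0.998, -0.0], [0.998, -0.064, -0.0], [-0.0, -0.0, -1.0]]
wrist_force: [0.9, -0.6, -0.7]
finger_gap: 0.0951
gripper_force: 0.0
[0.65880389 0.04882253 0.16717002] [[ 0.064  0.998 -0.   ]
 [ 0.998 -0.064 -0.   ]
 [-0.    -0.    -1.   ]]
-24 [245. 191.] 122,133, 69 | 136,150, 67 | 127,140, 68 | 133,148, 68 | 120,132, 69
-23 [245. 190.] 126,140, 63 | 137,152, 66 | 143,160, 68 | 142,160, 69 | 129,143, 66
-22 [245. 189.] 146,162, 62 | 174,189, 73 | 219,235, 76 | 218,234, 76 | 181,204, 70
-21 [245. 187.] 190,213, 65 | 224,236, 79 | 221,235, 77 | 217,232, 76 | 179,202, 68
-20 [245. 186.] 188,211, 65 | 155,172, 69 | 152,171, 69 | 219,234, 76 | 180,204, 67
-19 [245. 185.] 133,147, 62 | 139,153, 67 | 140,154, 70 | 202,220, 73 | 170,191, 67
-18 [245. 183.] 128,141, 61 | 142,157, 66 | 142,156, 68 | 144,159, 69 | 129,145, 66
-17 [245. 182.] 129,14
[... 2761 characters left out ...]
,161, 65 | 143,161, 63 | 126,140, 57
17 [245. 136.] 124,139, 53 | 146,163, 63 | 146,160, 62 | 144,160, 64 | 126,142, 58
18 [245. 134.] 124,137, 53 | 147,162, 63 | 146,161, 65 | 145,160, 64 | 127,141, 58
19 [245. 133.] 124,138, 52 | 146,163, 65 | 146,162, 63 | 145,160, 64 | 128,142, 59
20 [245. 132.] 124,137, 53 | 147,163, 65 | 145,161, 65 | 144,161, 66 | 126,141, 56
21 [245. 130.] 124,138, 53 | 148,163, 66 | 144,161, 63 | 144,160, 63 | 127,141, 59
22 [245. 129.] 124,138, 54 | 147,163, 65 | 145,162, 65 | 144,160, 65 | 124,139, 55
23 [245. 128.] 125,138, 55 | 147,163, 65 | 146,162, 64 | 145,161, 66 | 126,140, 58
24 [245. 126.] 126,139, 55 | 148,164, 66 | 146,162, 65 | 144,160, 63 | 121,134, 57
```

Marks at −8.7 and 11.3, bubble from −6.3 to 9.1: it is centred within about 0.1 mm. Next: close the fingers, move over the middle and press.

```bash
python3 -m handwheel '[[0.7,0,0,0,0,0,1],[0.7,0,0,0,0,0,1],[0.7,-0.03,0,0,0,0,1],[0,0,0,0,0,0,1],[0,0,0,0,0,0,1],[0,0,0,0,0,0,1],[0,0,0,0,0,0,1],[0,0,0,0,0,0,1],[0,0,0,0,0,0,1],[0,0,0,0,0,0,1],[0,0,0,0,0,0,1],[0,0,0,0,0,0,1]]' 20
python3 -m handwheel '[[0,0,0.6,0,0,0,1],[0,0,0.6,0,0,0,1],[0,0,0.6,0,0,0,1],[0,0,0.1,0,0,0,1],[0,0,0,0,0,0,1],[0,0,0,0,0,0,1]]'
python3 -m handwheel '[[0,0,0.05,0,0,0,1],[0,0,0.05,0,0,0,1],[0,0,0.05,0,0,0,1],[0,0,0,0,0,0,1]]'
```

```text
clock: 27.9
tcp_pos: [0.6612, 0.0907, 0.1673]
ee_rot: [[0.065, 0.998, 0.0], [0.998, -0.065, 0.0], [0.0, 0.0, -1.0]]
wrist_force: [0.6, 0.2, 0.4]
finger_gap: 0.0041
gripper_force: 0.0
clock: 28.5
tcp_pos: [0.6613, 0.0907, 0.1294]
ee_rot: [[0.065, 0.998, 0.0], [0.998, -0.065, 0.0], [0.0, 0.0, -1.0]]
wrist_force: [0.5, -0.1, 0.9]
finger_gap: 0.0003
gripper_force: 0.0
clock: 28.9
tcp_pos: [0.6611, 0.0907, 0.1262]
ee_rot: [[0.065, 0.998, 0.0], [0.998, -0.065, -0.0], [-0.0, 0.0, -1.0]]
wrist_force: [-0.2, 0.7, 0.1]
finger_gap: 0.0003
gripper_force: 0.0
```

```bash
python3 -m handwheel '[[0,0,0.05,0,0,0,1],[0,0,0.05,0,0,0,1],[0,0,0,0,0,0,1]]'
python3 -m handwheel '[[0,0,0.04,0,0,0,1],[0,0,0,0,0,0,1]]'
python3 -m handwheel '[[0,0,0.03,0,0,0,1],[0,0,0,0,0,0,1]]'
```

```text
clock: 29.2
tcp_pos: [0.6612, 0.0907, 0.1244]
ee_rot: [[0.065, 0.998, 0.0], [0.998, -0.065, 0.0], [0.0, 0.0, -1.0]]
wrist_force: [0.6, 0.1, 2.6]
finger_gap: 0.0003
gripper_force: 0.9
clock: 29.4
tcp_pos: [0.6613, 0.0907, 0.1243]
ee_rot: [[0.065, 0.998, 0.001], [0.998, -0.065, -0.0], [0.0, 0.001, -1.0]]
wrist_force: [-3.1, 0.4, 7.2]
finger_gap: -0.0001
gripper_force: 3.8
clock: 29.6
tcp_pos: [0.6613, 0.0907, 0.1243]
ee_rot: [[0.065, 0.998, 0.001], [0.998, -0.065, -0.0], [0.0, 0.001, -1.0]]
wrist_force: [-4.2, -1.1, 12.5]
finger_gap: 0.0003
gripper_force: 6.1
```

```bash
python3 -m handwheel '[[0,0,0,0,0,0,1],[0,0,0,0,0,0,1],[0,0,0,0,0,0,1],[0,0,0,0,0,0,1],[0,0,0,0,0,0,1],[0,0,0,0,0,0,1],[0,0,0,0,0,0,1],[0,0,0,0,0,0,1],[0,0,0,0,0,0,1],[0,0,0,0,0,0,1],[0,0,0,0,0,0,1],[0,0,0,0,0,0,1]]'
python3 - <<'E'
from h import *
w=save('wrist','w7.png');a=save('scene','z.png')
c=cv2.resize(w[60:290,160:340],(469,599))[:,:,::-1];d=cv2.resize(a[165:305,205:360],(330,298))[:,:,::-1]
cv2.imwrite('pics/zz.png',np.hstack([c,np.vstack([d,np.zeros((301,330,3),np.uint8)])]))
E
```

```text
clock: 30.8
tcp_pos: [0.6613, 0.0907, 0.1243]
ee_rot: [[0.065, 0.998, 0.001], [0.998, -0.065, -0.0], [0.0, 0.001, -1.0]]
wrist_force: [-4.7, -1.4, 11.9]
finger_gap: 0.0005
gripper_force: 6.1
```

View pics/zz.png

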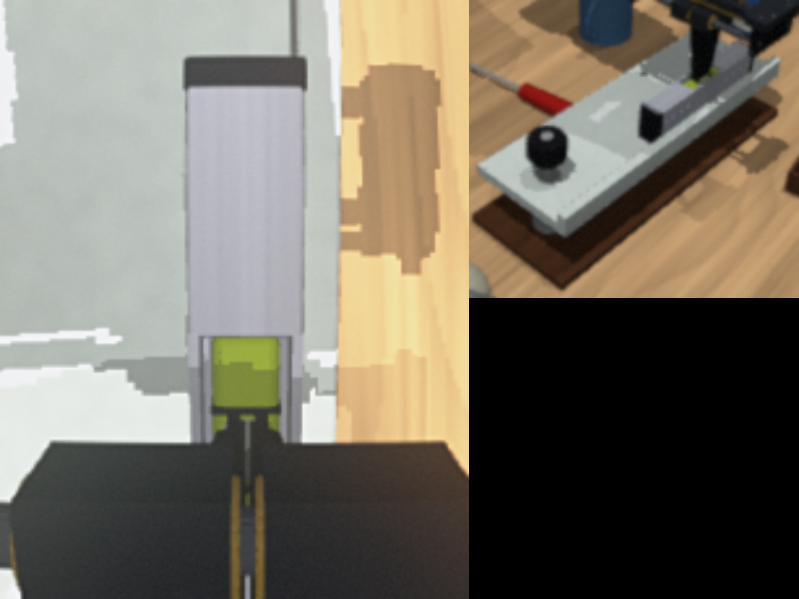

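The level lies flush on the shelf and the fingers press on its middle (wrist crop about (247, 430)). The far mark is visible with green between it and the bubble, so the bubble has not drifted. The press is steady at 12 N, so I'll hand the job in.

```bash
python3 -c "
from station import *
print(finish_job())"
```

```text
the job is handed in; nothing more can be done
None
```

The job is handed in at about 31 s, no verdict came back: the level is flush against the lip, the bubble read centred within about 0.1 mm before the press, and the fingers are holding a steady press of about 12 N.

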